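Free the measuring cup from behind the sliding door

TASK

On the low mint-green shelf a stainless measuring cup is shut in behind the sliding acrylic door. Slide that door fully open by its white grip and leave it open, then lift the cup out and set it down upright, without dropping it, in the middle of the round cork mat (not the square one).

Things in the scene. Friction and masses are not known exactly. Their poses are not given: they have to be found in the camera images.
- door (a joint): Translucent acrylic sliding door of the mint shelf: upright panel with a roof reaching over the cup, like a vise jaw. Value in m: 0 = closed on the cup, 0.13 = fully open at its stop; starts at 0 to 0.03. Slides level along the shelf against about 2 N of friction and stays where it is left.
- door_grip (a point): Centre of the white grip block on top of the door: 14 mm thick along the slide (y), 50 mm across (x); top 17 mm above this point, door roof 25 mm below it, this point 122 mm above the worktop. Axes: y = opening direction, along the shelf; x level across the shelf (170 mm wide); z up. Shelf end cheeks are 90 mm high; a mug, 100 mm over the worktop, stands past the cup's divider.
- cup_center (a point): Axis point half-way up the steel measuring cup on the shelf: 70 mm high, 52 mm wide at base, 58 at rim, open top, 0.09 to 0.18 kg. z up; strap handle on its own +y, within 12 degrees of the door's y, reaching 53 mm from the axis. Stands 15 mm above the worktop; 40 mm free either side across the shelf. A similar, smaller cup stands on the square cork board.
- mat_top (a point): Centre of the top face of the round cork mat, fixed on the worktop: 120 mm diameter, 6 mm thick, z up. A square cork board, 110 mm wide, with the smaller cup on it lies nearby.
There are look-alikes about, which are no part of the job. Leave any pink look-alike of the part that bears cup_center alone. What is shaped like the part that bears mat_top but pink is not meant.

How it is judged:
On the way, in this order (a step that is already met when the one before it is completed fails the run):
1. the door is slid fully open (to 0.11 m or more) while the cup still stands on the shelf (value of joint door above 0.11 m and height (world z) of cup_center below 0.065 m and distance of cup_center from where it was at the start of the episode below 0.03 m), for 0.1 s.
2. the cup is lifted at least 40 mm off the shelf with the door open (height (world z) of cup_center above 0.09 m and value of joint door above 0.1 m and contact force between the fingers and cup above 0.2 N), for 0.1 s.
At the end, for the whole second after the job is handed in: The cup from the shelf stands upright (within 10 degrees) and at rest on the round cork mat, its axis within 30 mm of the mat's centre, and the door is still open (0.10 m or more) (horizontal distance between cup_center and mat_top below 0.03 m and z of cup_center in the frame of mat_top between 0.028 and 0.042 m and angle between cup_center's own z axis and vertical below 0.17 rad and linear speed of cup below 0.02 m/s and value of joint door above 0.1 m); the robot touches nothing.
It fails at once if the cup is dropped or thrown (faster than 0.7 m/s with no finger on it) (linear speed of cup above 0.7 m/s and contact force between the fingers and cup below 0.05 N).
It also fails if it takes over 53 s, if anything falls off the work surface, if the arm or the gripper's body presses on something with over 40 N, if the wrist force passes 120 N, or if a joint passes its speed limit or range.

ROBOT

A 6-joint arm with a two-finger parallel gripper is mounted at the origin on the work surface. World frame = base frame: x ahead of the robot, y to its left, z up, the work surface at z = 0. Lengths are in m, angles in rad, forces in N, time in s.
With the tool pointing down it reaches from about 0.375 to 0.75 m from the base axis. Payload 9 kg.
Tool frame: the origin (TCP) lies midway between the tips of the shut fingers; the grasp point (between the pads) lies 19 mm behind it (pinch_z is the distance from the TCP to the grasp point, in m); z points along the fingers, y is the direction in which the jaws open and shut (so a half turn about z gives the same grasp; the last joint's range is limited). The gripper opens to 85 mm and grips with 20 to 120 N. Pads are 22 mm wide; open, the fingers measure 114 mm over their backs; the gripper's body (76 mm by 85 mm) begins 54 mm behind the grasp point. The pads swing forward as they close: fully open they stand 13 mm farther back than shut.
Start: joints at [1.017, 0.104, 0.097, 1.564, 0, 1.353], TCP at [0.198, 0.567, 0.231] pointing down, gripper open.
Joint ranges: [-2.99, 2.99], [-0.84, 1.86], [-1.1, 1.16], [-1.84, 2.11], [-1.51, 1.56], [-3.14, 3.14]. Speed limits (rad/s): [2.22, 2.22, 2.57, 3.14, 3.14, 3.14].

INTERFACE

Orientations are given as a unit quaternion [w, x, y, z].
In Python, from cell import * gives the robot as it stands.
- The arm moves only by the shell command python3 -m creep 'ROWS' [OPENING]. ROWS is text: rows parted by semicolons, each of 6 numbers parted by spaces: the shift along the tool's x, y, z in mm, then the turn, a rotation vector about the tool's x, y, z in degrees. A call has 1 to 5 rows; each row shifts and turns the commanded pose from where the row before left it, along the tool's axes as they then stand; what a row does not reach is not made up. A row lasts 1/12 s, in which the tool goes at most 41.7 mm and 7.16 degrees, less where a joint would pass 70% of its speed; a pose out of reach is approached as far as the arm can. A call is refused whole if a number of a shift passes 41.7 or a number of a turn 7.16, either way. A call with a gripper value outside its range is refused whole. OPENING is the finger opening in mm, from 0 to 85.4, set as the call begins (- or left out, the last holds). The fingers move at their own pace and stop on an object; the grip force is fixed at half the most. Time passes only in rows, so rows that do not move let the fingers close. It gives the time, the measured TCP pose, the force and the opening at its end, in the units of the state.
- get_obs(): the state, without advancing time (a new reading comes with each control period).
- read_camera(name): name is "scene" or "side" or "wrist"; returns a dict with "image" (480x640x3 uint8, blue, green, red), "camera_matrix" (3x3 intrinsics, pixels), "R" (3x3) and "t" (3): a world point X has camera coordinates R X + t. Camera axes: x right, y down, z forward; pixel columns grow to the right and rows downward; lengths in m; the calibration is good to about 2 mm. A picture is of the moment at which its call begins. There is no depth.
- close_job(): hands the job in, once; it reports no verdict.
Trained networks look in the newest picture that a camera, given by its name, has taken for a name from the list of things; names that differ only in an ending like _2 or _b are one class to them, and where a whole thing is asked for, a point or a joint stands for the part that bears it (a point fixed in the world has none). Each returns a list of dicts, best first, with "conf" (0 to 1); they miss things now and then, are a little off and sometimes report something else, mostly with a low value. They report only what shows in the picture. A call takes as long as a camera call. They do not tell look-alikes from the thing itself.
- boxes_of(camera, target): "bbox" ([left, top, width, height] in pixels, round what is visible of it).
- cut_out(camera, target): "mask" (480x640 bool, what is visible of it) and "bbox" ([left, top, width, height] in pixels, round what is visible of it).
The state is a dict: "time_s": time; "joints": joint angles; "joint_velocities": joint speeds; "joint_torque": joint torques, N m; "tool_pos": TCP position; "eef_rot": TCP orientation; "ft_force": force on the tool from outside, world axes, zero at the start; "moment": the same for the moment, N m; "opening": finger opening in m.
Only numpy, scipy, OpenCV 4.12 (cv2) and the standard library are available. Lean on these libraries where they do the work, as an engineer would, in place of code of your own. Each camera call takes 0.05 s, during which the arm holds its last target.

## Working session

There is one attempt and no reset: what is moved stays moved. The work goes in short steps, Python scripts to look and compute and a shell command to move; the robot and the scene stay as the last step left them, time stands still between calls to the robot, and variables do not carry over. Pictures are saved under pics/ and viewed, and the job is handed in when it is done.

```bash
ls; mkdir -p pics; python3 - <<'E'
from cell import *
import cv2
o=get_obs();print({k:(v if not hasattr(v,'round') else v) for k,v in o.items()})
for c in ("scene","side","wrist"):
    r=read_camera(c);cv2.imwrite(f"pics/{c}0.png",r["image"])
    for t in ("door","door_grip","cup_center","mat_top"):
        try: print(c,t,[(d["conf"],d["bbox"]) for d in boxes_of(c,t)])
        except Exception as e: print(c,t,e)
print(get_obs()["time_s"])
E
```

```text
pics
{'time_s': 0.0, 'joints': array([1.01733167e+00, 1.04649284e-01, 9.64066029e-02, 1.56394169e+00,
       2.64932922e-05, 1.35309131e+00]), 'joint_velocities': array([ 0.00075514,  0.00069109,  0.00077056, -0.00080409,  0.00159439,
        0.00168865]), 'joint_torque': array([-3.45263710e-03, -5.56928372e+01,  5.03648329e+01,  1.69960165e-02,
       -4.53365110e-04,  2.40554346e-05]), 'tool_pos': array([0.19747865, 0.56617846, 0.23051715]), 'eef_rot': array([-2.73296341e-04,  1.67092322e-01,  9.85941009e-01, -6.38083505e-04]), 'ft_force': array([-0.49152686,  0.4906243 ,  0.01819604]), 'moment': array([0.00134037, 0.0293832 , 0.00035453]), 'opening': 0.08554891119391025}
scene door [(0.89, [401.1, 195.7, 69.3, 69.8])]
scene door_grip [(0.58, [401.5, 194.0, 73.0, 73.1])]
scene cup_center [(0.88, [407.7, 225.6, 29.0, 33.6]), (0.59, [339.5, 201.6, 39.2, 38.6])]
scene mat_top [(0.64, [121.3, 284.2, 57.6, 41.0]), (0.63, [264.7, 333.2, 69.1, 52.8])]
side door []
side door_grip [(0.9, [147.7, 287.0, 102.9, 99.7])]
side cup_center [(0.6, [289.1, 325.0, 51.7, 60.6]), (0.57, [200.2, 293.7, 30.3, 17.3]), (0.5, [266.2, 207.5, 54.1, 30.7])]
side mat_top [(0.88, [266.5, 209.6, 53.8, 29.7]), (0.57, [410.2, 208.1, 52.2, 30.6])]
wrist door []
wrist door_grip []
wrist cup_center []
wrist mat_top []
0.75
```

View pics/scene0.png

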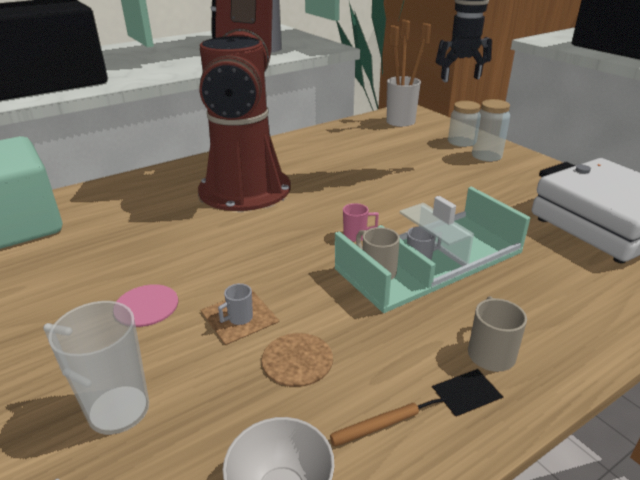

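View pics/side0.png

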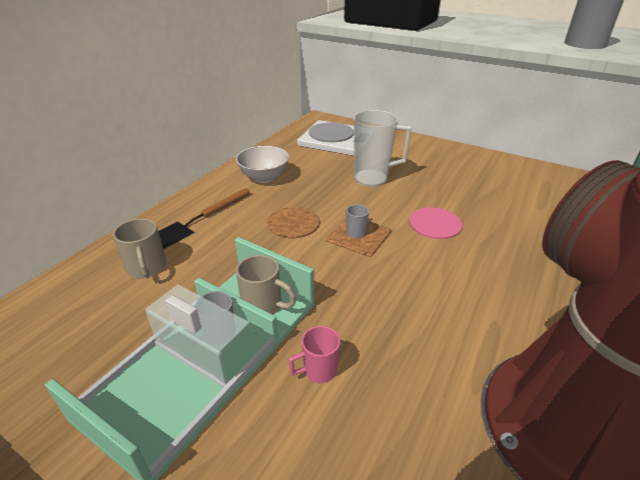

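View pics/wrist0.png

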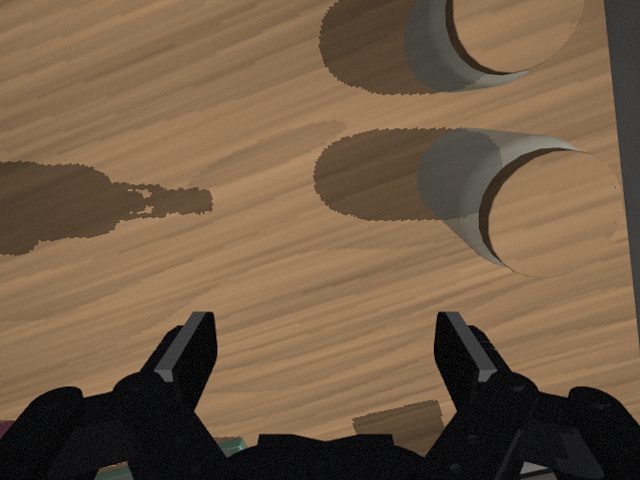

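Candidates for the cup:
- Grey cup under the acrylic door: scene (421,240), side (217,308). This is the target.
- Small grey cup on the square board: scene (238,303).
- Pink mug: scene (357,222).
- Brown mugs: scene (380,250) and (497,333).

Candidates for the mat:
- Round cork mat: scene (298,358), side (293,222). This is the target.
- Square cork board: scene (239,313).
- Pink disc: scene (147,304).

Next is a close crop to check the choice.

```bash
cat > h.py <<'E'
from cell import *
import numpy as np, cv2
def P(r,X):
    c=r["R"]@np.asarray(X,float)+r["t"]; u=r["camera_matrix"]@c; return u[:2]/u[2]
def ray(r,uv):
    d=np.linalg.inv(r["camera_matrix"])@np.array([uv[0],uv[1],1.]); R=np.asarray(r["R"])
    return -R.T@r["t"], R.T@d
def plane(r,uv,z):
    o,d=ray(r,uv); return o+d*(z-o[2])/d[2]
def tri(r1,a,r2,b):
    A=[];B=[]
    for r,p in((r1,a),(r2,b)):
        o,d=ray(r,p);d=d/np.linalg.norm(d);M=np.eye(3)-np.outer(d,d);A.append(M);B.append(M@o)
    return np.linalg.solve(sum(A),sum(B))
E
python3 - <<'E'
from h import *
import pickle
np.set_printoptions(precision=4,suppress=True)
s=read_camera("scene");d=read_camera("side");pickle.dump((s,d),open("cams.pkl","wb"))
a=cv2.resize(s["image"][180:310,330:530],None,fx=4,fy=4,interpolation=cv2.INTER_CUBIC)
b=cv2.resize(d["image"][230:480,40:340],None,fx=2.6,fy=2.4,interpolation=cv2.INTER_CUBIC)
cv2.imwrite("pics/cs.png",a);cv2.imwrite("pics/cd.png",b)
for nm,r in(("scene",s),("side",d)):
    for m in cut_out(nm,"mat_top"):
        (x,y),_,_=cv2.fitEllipse(max(cv2.findContours(m["mask"].astype(np.uint8),0,2)[0],key=len))
        print(nm,m["conf"],x,y,plane(r,(x,y),.006))
E
```

```text
scene 0.77 149.57504272460938 302.6717834472656 [ 0.3367 -0.3727  0.006 ]
scene 0.66 297.1683654785156 359.0144348144531 [ 0.6213 -0.2146  0.006 ]
side 0.94 435.4507141113281 222.6279296875 [ 0.3318 -0.3687  0.006 ]
side 0.64 293.42718505859375 222.13558959960938 [ 0.612  -0.2038  0.006 ]
```

View pics/cs.png

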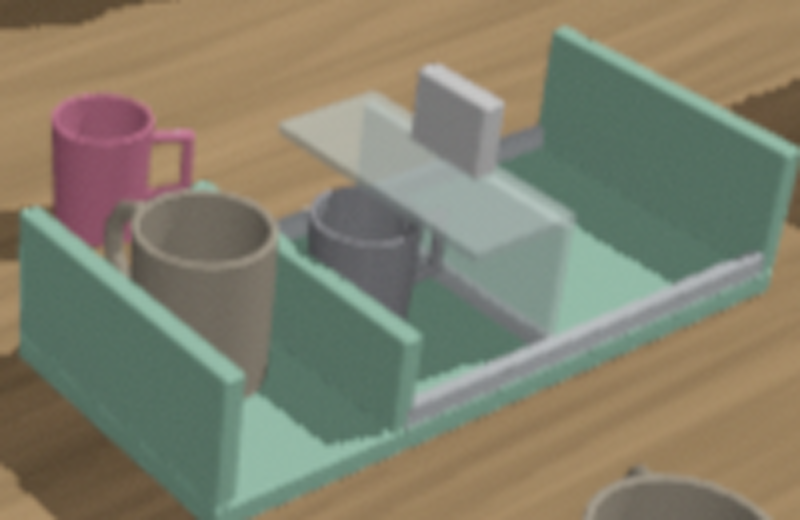

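View pics/cd.png

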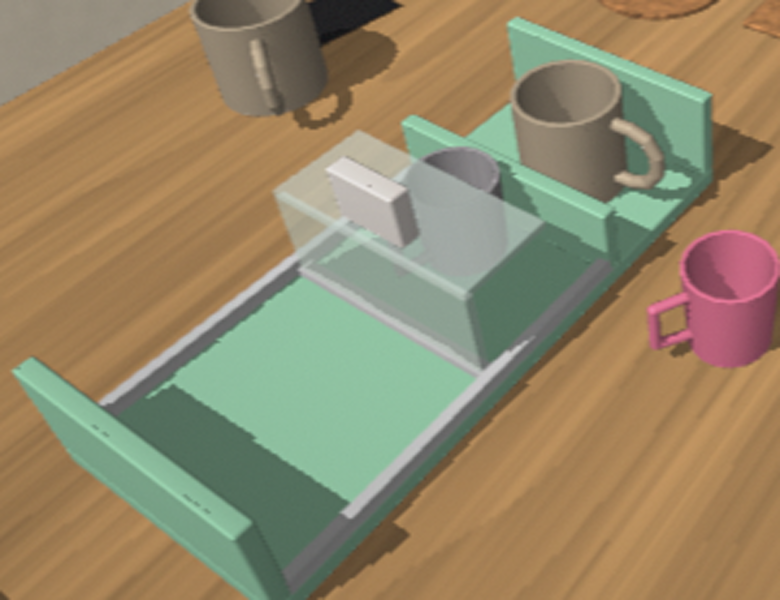

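```bash
python3 - <<'E'
from h import *
import pickle
np.set_printoptions(precision=4,suppress=True)
s,d=pickle.load(open("cams.pkl","rb"))
S=lambda x,y:(330+x/4,180+y/4); D=lambda x,y:(40+x/2.6,230+y/2.4)
print("grip top s",plane(s,S(460,89),.139),"d",plane(d,D(371,178),.139), "tri",tri(s,S(460,89),d,D(371,178)))
for n,x,y,z in(("cheekA l",35,210,.09),("cheekA r",235,378,.09),("cheekB l",565,32,.09),("cheekB r",795,155,.09),("grip bl",435,65,.139),("grip br",502,103,.139),("door corner r",570,217,.097),("door roof l",375,93,.097)):
    print(n,plane(s,S(x,y),z))
for n,x,y,z in(("near cheek l",18,362,.09),("near r",248,540,.09),("far l",515,22,.09),("far r",708,98,.09),("grip fl",330,165,.139),("fr",402,200,.139),("roof fl",278,192,.097),("roof fr",467,297,.097),("roof bl",358,133,.097),("roof br",545,222,.097)):
    print(n,plane(d,D(x,y),z))
# cup rim at z=.085
print("rim s",plane(s,S(364,215),.085),"rim d",plane(d,D(458,173),.085))
# mat: colour fit
for nm,r,box in(("s",s,(255,325,345,395)),("d",d,(260,203,326,242))):
    im=r["image"];print(nm,im[358 if nm=="s" else 222, 298 if nm=="s" else 293])
    x0,y0,x1,y1=box
    cv2.imwrite(f"pics/mat_{nm}.png",cv2.resize(im[y0-10:y1+10,x0-10:x1+10],None,fx=6,fy=6,interpolation=cv2.INTER_CUBIC))
E
```

```text
grip top s [0.5335 0.1928 0.139 ] d [0.5255 0.198  0.139 ] tri [0.529  0.1965 0.1358]
cheekA l [ 0.4431 -0.0044  0.09  ]
cheekA r [ 0.6086 -0.0121  0.09  ]
cheekB l [0.4574 0.36   0.09  ]
cheekB r [0.6221 0.3538 0.09  ]
grip bl [0.5078 0.2005 0.139 ]
grip br [0.5556 0.1996 0.139 ]
door corner r [0.6057 0.2027 0.097 ]
door roof l [0.4585 0.2105 0.097 ]
near cheek l [0.6198 0.3592 0.09  ]
near r [0.4438 0.3659 0.09  ]
far l [ 0.601  -0.0066  0.09  ]
far r [ 0.4363 -0.0017  0.09  ]
grip fl [0.5524 0.2017 0.139 ]
fr [0.4989 0.2022 0.139 ]
roof fl [0.5996 0.2088 0.097 ]
roof fr [0.4514 0.2143 0.097 ]
roof bl [0.5992 0.146  0.097 ]
roof br [0.4512 0.149  0.097 ]
rim s [0.5339 0.1345 0.085 ] rim d [0.5305 0.1345 0.085 ]
s [ 81 115 150]
d [ 67 106 150]
```

View pics/mat_s.png

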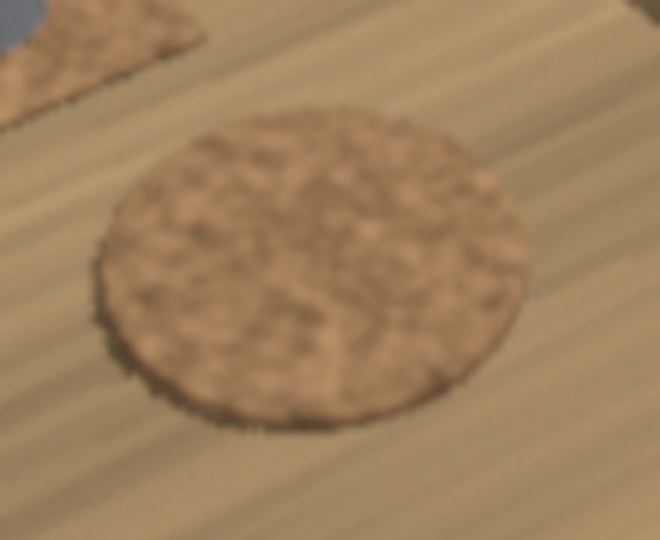

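View pics/mat_d.png

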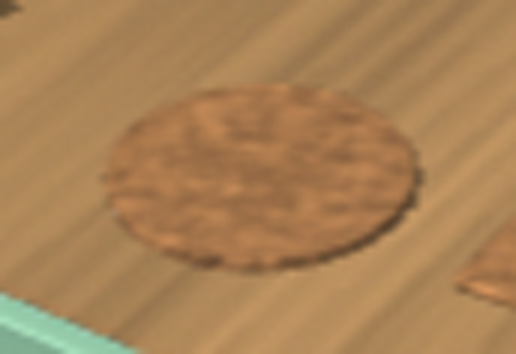

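The close crop confirms the choice: the grey steel cup is under the acrylic roof at scene (421,240), with the white grip at (445,202). The round cork mat is at (297,359). The two cameras differ by about 10 mm, so I average them:

| Point | Averaged position (m) |
|---|---|
| Grip | (0.530, 0.196) |
| Cup | (0.532, 0.1345) |
| Mat | (0.6165, −0.209) |

The shelf's y axis is at about 87.3°. I rotate first, then travel.

```bash
python3 -m creep '0 0 0 0 0 -5.5; 0 0 0 0 0 -5.5; 0 0 0 0 0 -5.5; -25 -25 0 0 0 0; -25 -25 0 0 0 0' 60
python3 -m creep '-27 -27 0 0 0 0; -27 -27 0 0 0 0; -27 -27 0 0 0 0; -27 -27 0 0 0 0; -27 -27 0 0 0 0'
python3 -m creep '-27 -27 0 0 0 0; -27 -27 0 0 0 0; -27 -27 0 0 0 0; -27 -27 0 0 0 0; 0 0 0 0 0 0'
cat > st.py <<'E'
from h import *
from scipy.spatial.transform import Rotation as Ro
np.set_printoptions(precision=4,suppress=True)
def st():
    o=get_obs();q=o["eef_rot"];M=Ro.from_quat([q[1],q[2],q[3],q[0]]).as_matrix()
    print("t",o["time_s"],"p",o["tool_pos"],"yaw_y",np.degrees(np.arctan2(M[1,1],M[0,1])),"z",M[:,2],"F",o["ft_force"],"op",o["opening"],"j",o["joints"]);return o,M
def to(X):
    o,M=st();print("tool mm to",X,M.T@(np.array(X)-o["tool_pos"])*1000)
E
python3 - <<'E'
from st import *
to([.5295,.1955,.17])
r=read_camera("wrist");cv2.imwrite("pics/w1.png",r["image"])
for t in ("door_grip","cup_center"): print([(d["conf"],d["bbox"]) for d in boxes_of("wrist",t)])
E
```

```text
time_s: 1.37
tool_pos: [0.2448, 0.5142, 0.231]
eef_rot: [-0.0, 0.022, 1.0, -0.0]
ft_force: [1.5, -0.5, 0.5]
opening: 0.0594
time_s: 1.78
tool_pos: [0.3746, 0.3714, 0.2315]
eef_rot: [0.0, 0.024, 1.0, 0.0]
ft_force: [0.5, 0.2, 0.3]
opening: 0.0602
time_s: 2.2
tool_pos: [0.4801, 0.2552, 0.2309]
eef_rot: [0.001, 0.027, 1.0, -0.001]
ft_force: [0.7, 0.7, -0.3]
opening: 0.0602
t 2.2 p [0.4801 0.2552 0.2309] yaw_y 86.95942380905873 z [ 0.0013 -0.0013 -1.    ] F [ 0.6726  0.6905 -0.3012] op 0.060175900664686456 j [ 0.2489 -0.0686 -0.0781  1.5604 -0.0016  0.3019]
tool mm to [0.5295, 0.1955, 0.17] [-52.3977 -56.9553  61.0511]
[(0.71, [178.8, 177.3, 111.9, 190.4])]
[(0.76, [65.9, 17.4, 128.8, 86.4]), (0.67, [154.6, 248.3, 42.3, 70.2])]
```

```bash
python3 -m creep '-26 -28 0 0 0 0; -26 -29 0 0 0 0; 0 0 25 0 0 0; 0 0 0 0 0 0'
python3 - <<'E'
from st import *
to([.5295,.1955,.17])
import pickle
r=read_camera("wrist");pickle.dump(r,open("w2.pkl","wb"));cv2.imwrite("pics/w2.png",r["image"])
for t in ("door_grip","cup_center"): print([(d["conf"],d["bbox"]) for d in boxes_of("wrist",t)])
for X in ([.53,.196,.139],[.532,.1345,.085]): print(P(r,X))
E
```

```text
time_s: 2.68
tool_pos: [0.5244, 0.2002, 0.2027]
eef_rot: [-0.002, 0.024, 1.0, -0.0]
ft_force: [-0.4, 0.7, -0.4]
opening: 0.0601
t 2.6833 p [0.5244 0.2002 0.2027] yaw_y 87.22027833612283 z [-0.0046 -0.0003 -1.    ] F [-0.3631  0.7028 -0.407 ] op 0.06011475844474877 j [ 0.1315 -0.0123 -0.0743  1.5134  0.0003  0.18  ]
tool mm to [0.5295, 0.1955, 0.17] [-5.5132 -4.3975 32.6477]
[(0.81, [232.8, 129.2, 107.6, 212.9])]
[(0.69, [198.5, 194.3, 51.4, 88.1]), (0.69, [120.9, 0.0, 123.7, 43.9])]
[319.1108 269.8012]
[235.7257 247.0646]
```

View pics/w2.png

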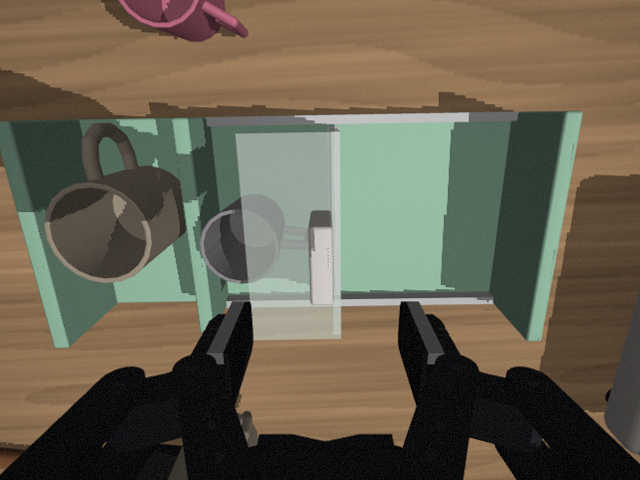

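The wrist view shows the grip top at about (321,265), against a prediction of (319,270), so the estimate holds. Next I descend over the grip.

```bash
python3 -m creep '-4 -3 20 0 0 0; 0 0 25 0 0 0; 0 0 25 0 0 0; 0 0 20 0 0 0; 0 0 0 0 0 0'
python3 - <<'E'
from st import *
to([.5285,.1965,.109])
r=read_camera("wrist");cv2.imwrite("pics/w3.png",r["image"])
E
```

```text
time_s: 3.25
tool_pos: [0.5268, 0.1983, 0.1133]
eef_rot: [-0.002, 0.023, 1.0, -0.0]
ft_force: [-0.1, -0.1, -0.1]
opening: 0.0604
t 3.25 p [0.5268 0.1983 0.1133] yaw_y 87.3780024010268 z [-0.0048 -0.0004 -1.    ] F [-0.0834 -0.1095 -0.141 ] op 0.060368417641022395 j [ 0.1276  0.0091 -0.2152  1.3513  0.0002  0.1734]
tool mm to [0.5285, 0.1965, 0.109] [-1.8124 -1.7485  4.3227]
```

View pics/w3.png

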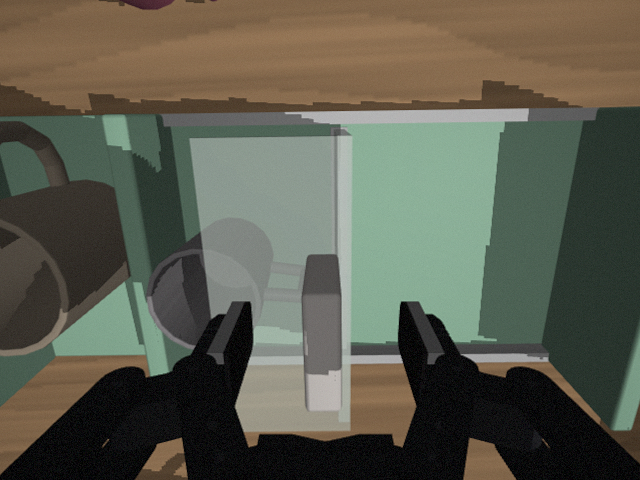

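The grip at (322,345) is centred between the pads at (245,…) and (405,…), so I close.

```bash
python3 -m creep '0 -1 3 0 0 0; 0 0 0 0 0 0; 0 0 0 0 0 0; 0 0 0 0 0 0; 0 0 0 0 0 0' 0
python3 -m creep '0 0 0 0 0 0; 0 0 0 0 0 0; 0 5 0 0 0 0; 0 8 0 0 0 0;0 12 0 0 0 0'
```

```text
time_s: 3.72
tool_pos: [0.5302, 0.1965, 0.115]
eef_rot: [0.001, 0.024, 1.0, 0.0]
ft_force: [-1.6, -0.1, 6.6]
opening: 0.0129
time_s: 4.13
tool_pos: [0.531, 0.2208, 0.1151]
eef_rot: [0.001, 0.024, 1.0, -0.0]
ft_force: [-4.6, -2.4, 8.1]
opening: 0.0129
```

```bash
python3 -m creep '0 15 0 0 0 0; 0 15 0 0 0 0; 0 15 0 0 0 0; 0 12 0 0 0 0; 0 6 0 0 0 0'
python3 -m creep '0 5 0 0 0 0; 0 5 0 0 0 0; 0 5 0 0 0 0; 0 0 0 0 0 0'
```

```text
time_s: 4.55
tool_pos: [0.5331, 0.2856, 0.115]
eef_rot: [-0.0, 0.023, 1.0, 0.0]
ft_force: [-8.7, -2.5, 10.8]
opening: 0.0129
time_s: 4.88
tool_pos: [0.5336, 0.3004, 0.115]
eef_rot: [-0.0, 0.023, 1.0, 0.001]
ft_force: [-8.4, 2.6, 11.1]
opening: 0.0127
```

```bash
python3 -m creep '0 5 0 0 0 0; 0 5 0 0 0 0; 0 4 0 0 0 0; 0 0 0 0 0 0'
```

```text
time_s: 5.22
tool_pos: [0.534, 0.3142, 0.115]
eef_rot: [-0.0, 0.023, 1.0, 0.001]
ft_force: [-9.7, 3.2, 10.7]
opening: 0.0128
```

```bash
python3 -m creep '0 4 0 0 0 0; 0 4 0 0 0 0; 0 3 0 0 0 0; 0 0 0 0 0 0'
```

```text
time_s: 5.55
tool_pos: [0.5344, 0.3251, 0.115]
eef_rot: [-0.001, 0.023, 1.0, 0.0]
ft_force: [-11.4, 1.6, 12.6]
opening: 0.0132
```

```bash
python3 -m creep '0 3 0 0 0 0; 0 2 0 0 0 0; 0 0 0 0 0 0'
python3 - <<'E'
from st import *
st()
for c in("side","wrist"):
    r=read_camera(c);cv2.imwrite(f"pics/{c}4.png",r["image"])
E
```

```text
time_s: 5.8
tool_pos: [0.5344, 0.3261, 0.115]
eef_rot: [-0.001, 0.024, 1.0, -0.003]
ft_force: [-13.5, -20.8, 18.0]
opening: 0.0127
t 5.8 p [0.5344 0.3261 0.115 ] yaw_y 87.22500170797521 z [-0.0024 -0.0069 -1.    ] F [-13.5091 -20.8267  17.9915] op 0.012721518884723095 j [ 0.3421  0.1997 -0.0092  1.3664 -0.0057  0.3906]
```

View pics/side4.png

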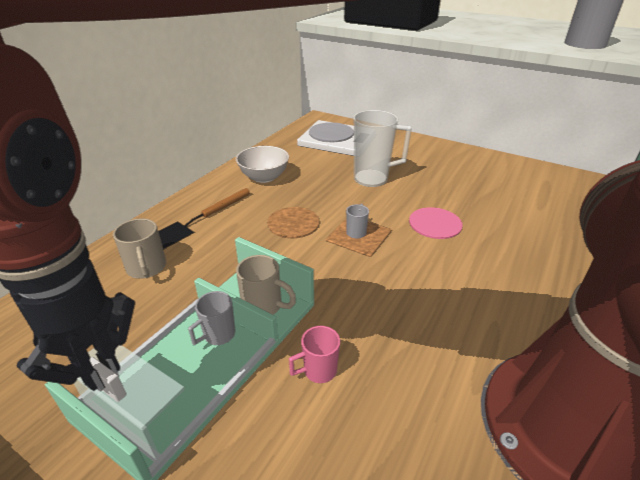

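View pics/wrist4.png

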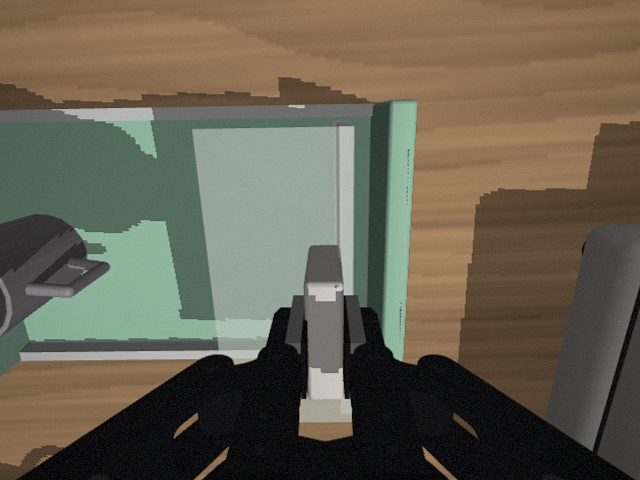

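The door is at its stop (the force jumped to 20 N and the TCP stalled), and the cup still stands at side (217,318). I release and raise.

```bash
python3 -m creep '0 -3 0 0 0 0; 0 0 0 0 0 0; 0 0 0 0 0 0; 0 0 0 0 0 0' 45
python3 -m creep '0 0 -15 0 0 0; 0 0 -25 0 0 0; 0 0 -25 0 0 0; 0 0 -25 0 0 0;  0 -25 0 0 0 7'
python3 -m creep '0 -30 0 0 0 7; 0 -30 0 0 0 7; 0 -30 0 0 0 7; 0 -20 0 0 0 7; 0 0 0 0 0 7' 85
python3 -m creep '0 0 0 0 0 7; 0 0 0 0 0 7; 0 0 0 0 0 7; 0 0 0 0 0 7; 0 0 0 0 0 7'
python3 -m creep '0 0 0 0 0 7; 0 0 0 0 0 6; 0 0 0 0 0 0'
python3 - <<'E'
from st import *
import pickle
to([.532,.1345,.15])
rs={}
for c in("scene","side","wrist"):
    r=read_camera(c);rs[c]=r;cv2.imwrite(f"pics/{c}5.png",r["image"])
    for m in cut_out(c,"cup_center"): print(c,m["conf"],m["bbox"])
pickle.dump(rs,open("r5.pkl","wb"))
E
```

```text
time_s: 6.23
tool_pos: [0.5358, 0.3263, 0.1135]
eef_rot: [0.0, 0.024, 1.0, 0.0]
ft_force: [0.5, -1.1, 0.6]
opening: 0.0451
time_s: 6.65
tool_pos: [0.5363, 0.3044, 0.2091]
eef_rot: [0.004, 0.083, 0.997, 0.002]
ft_force: [1.7, 0.9, -0.1]
opening: 0.0446
time_s: 7.07
tool_pos: [0.4974, 0.1959, 0.2037]
eef_rot: [0.0, 0.384, 0.923, -0.0]
ft_force: [-0.3, 0.6, -0.3]
opening: 0.085
time_s: 7.48
tool_pos: [0.4985, 0.1984, 0.2034]
eef_rot: [0.0, 0.643, 0.766, 0.0]
ft_force: [0.7, 0.1, 0.2]
opening: 0.085
time_s: 7.73
tool_pos: [0.4985, 0.1984, 0.2034]
eef_rot: [0.0, 0.725, 0.688, 0.0]
ft_force: [0.1, 0.4, 0.3]
opening: 0.0851
t 7.7333 p [0.4985 0.1984 0.2034] yaw_y -3.000722311901412 z [ 0.0004  0.0003 -1.    ] F [0.1196 0.4259 0.3393] op 0.08508977879242047 j [ 0.1347 -0.0943 -0.1523  1.5124  0.0002  1.7578]
tool mm to [0.532, 0.1345, 0.15] [-62.0753  36.7399  53.3999]
scene 0.73 [407.9, 224.7, 34.8, 35.7]
scene 0.66 [337.1, 202.7, 39.5, 38.9]
side 0.95 [288.3, 326.3, 53.9, 58.4]
side 0.64 [188.3, 291.2, 46.7, 55.4]
side 0.51 [265.5, 208.9, 55.1, 30.8]
wrist 0.89 [339.1, 222.5, 74.5, 114.1]
wrist 0.62 [128.2, 269.4, 88.1, 93.6]
```

View pics/wrist5.png

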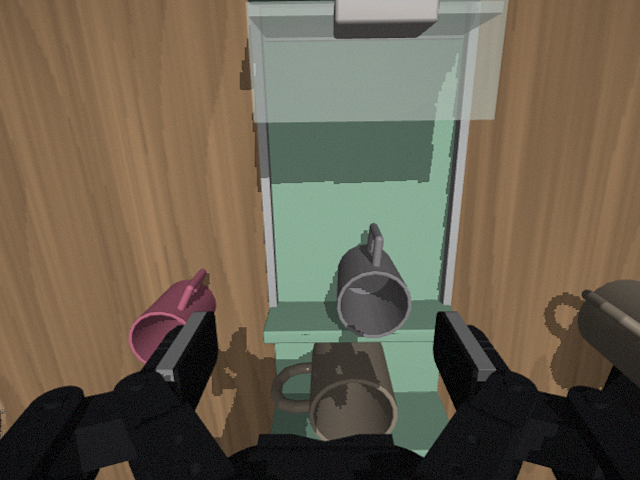

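View pics/side5.png

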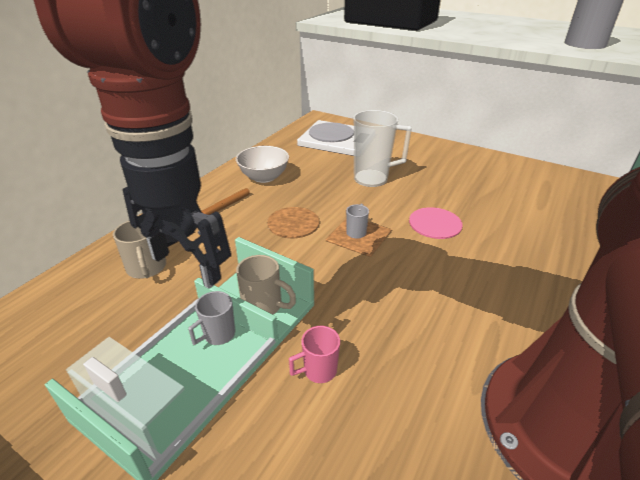

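The wrist view shows the cup rim centred at (374,303) with its handle pointing up-image, at +y. The door's roof is well clear, and it stayed open in the side view at (105,375). Now I measure the rim in all cameras.

```bash
python3 - <<'E'
from st import *
import pickle
rs=pickle.load(open("r5.pkl","rb"))
cv2.imwrite("pics/c5.png",np.hstack([cv2.resize(rs["scene"]["image"][210:270,395:455],(390,390),interpolation=2),cv2.resize(rs["side"]["image"][285:350,180:245],(390,390),interpolation=2)]))
w=plane(rs["wrist"],(374,303),.085);print(w)
to([*w[:2],.15])
E
```

```text
[0.533  0.1388 0.085 ]
t 8.0333 p [0.4984 0.1982 0.2033] yaw_y -2.6283350065013718 z [ 0.0001  0.0001 -1.    ] F [ 1.0081 -0.3975  0.5157] op 0.08475870770030337 j [ 0.1344 -0.0944 -0.1525  1.5125  0.0001  1.7511]
tool mm to [np.float64(0.5329558088018796), np.float64(0.13880841859209578), 0.15] [-57.7683  37.2223  53.3028]
```

View pics/c5.png

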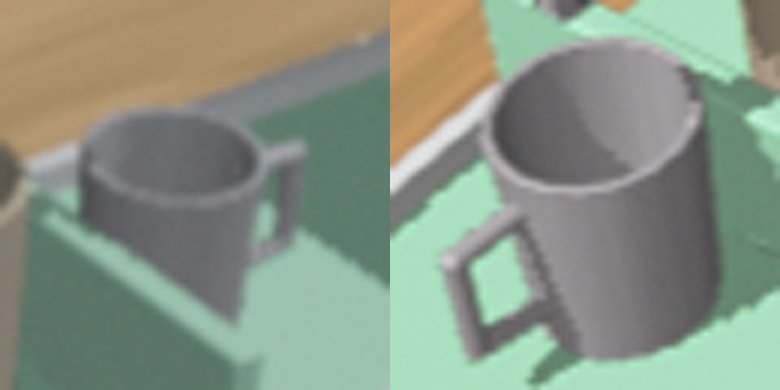

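```bash
python3 - <<'E'
from st import *
import pickle
rs=pickle.load(open("r5.pkl","rb"))
a,b=(421.9,234.6),(214.2,304.2)
print(plane(rs["scene"],a,.085),plane(rs["side"],b,.085),tri(rs["scene"],a,rs["side"],b))
E
python3 -m creep '-29 18 20 0 0 0; -29 18 10 0 0 0; 0 0 0 0 0 0; 0 0 0 0 0 0'
python3 - <<'E'
from st import *
r=read_camera("wrist");cv2.imwrite("pics/w6.png",r["image"])
to([.533,.137,.046]);print(P(r,[.533,.137,.085]))
E
```

```text
[0.5373 0.1338 0.085 ] [0.53   0.1395 0.085 ] [0.5331 0.1375 0.0815]
time_s: 8.37
tool_pos: [0.5316, 0.1373, 0.1724]
eef_rot: [-0.001, 0.724, 0.689, -0.001]
ft_force: [-0.6, 0.4, -0.8]
opening: 0.0849
t 8.4167 p [0.5315 0.1382 0.1731] yaw_y -2.763305417104159 z [-0.0007  0.0004 -1.    ] F [ 0.282  -0.2824  0.1495] op 0.08496976807042537 j [ 0.016  -0.0539 -0.1685  1.4568  0.0004  1.635 ]
tool mm to [0.533, 0.137, 0.046] [ -1.1807   1.6576 127.1389]
[328.1227 245.1868]
```

View pics/w6.png

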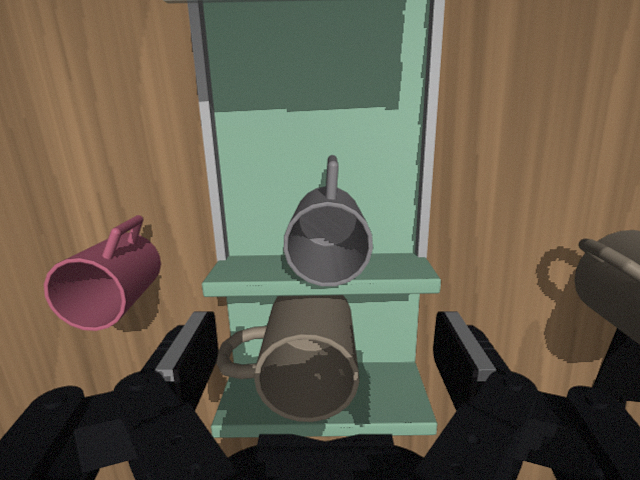

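The rim at (328,244) matches the prediction of (328,245) and is centred between the jaws at column 325. Next I descend straight down.

```bash
python3 -m creep '0 1 30 0 0 0; 0 0 30 0 0 0; 0 0 25 0 0 0; 0 0 15 0 0 0; 0 0 0 0 0 0'
python3 -m creep '0 0 12 0 0 0; 0 0 9 0 0 0; 0 0 0 0 0 0'
python3 - <<'E'
from st import *
to([.533,.137,.046])
r=read_camera("wrist");cv2.imwrite("pics/w7.png",r["image"])
E
```

```text
time_s: 8.83
tool_pos: [0.53, 0.1394, 0.0702]
eef_rot: [-0.002, 0.723, 0.691, -0.002]
ft_force: [-0.3, -0.1, -0.3]
opening: 0.0847
time_s: 9.08
tool_pos: [0.5321, 0.1388, 0.0514]
eef_rot: [-0.0, 0.724, 0.69, -0.0]
ft_force: [-0.5, 0.1, -1.0]
opening: 0.0853
t 9.0833 p [0.5321 0.1388 0.0514] yaw_y -2.7053576630303704 z [-0.0008  0.0001 -1.    ] F [-0.532   0.1295 -1.0314] op 0.08526237532758794 j [ 0.0172  0.0014 -0.3374  1.2328  0.0001  1.6352]
tool mm to [0.533, 0.137, 0.046] [-1.7638  0.9824  5.3536]
```

View pics/w7.png

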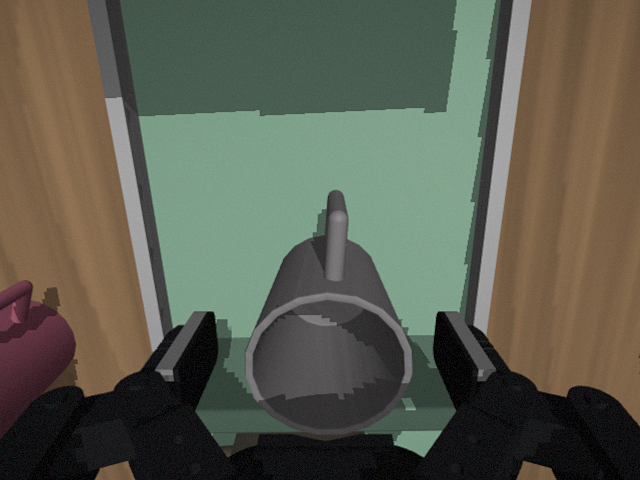

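The cup is centred between the pads, with its rim at (329,365). I go a few millimetres lower and close.

```bash
python3 -m creep '-1 1 5 0 0 0; 0 0 0 0 0 0; 0 0 0 0 0 0; 0 0 0 0 0 0; 0 0 0 0 0 0' 0
python3 -m creep '0 0 0 0 0 0; 0 0 0 0 0 0; 0 0 -5 0 0 0; 0 0 -10 0 0 0; 0 0 0 0 0 0'
python3 - <<'E'
from st import *
st()
for c in("side","wrist"):
    r=read_camera(c);cv2.imwrite(f"pics/{c}8.png",r["image"])
E
```

```text
time_s: 9.55
tool_pos: [0.5339, 0.1374, 0.0479]
eef_rot: [0.0, 0.724, 0.69, 0.0]
ft_force: [-1.6, 0.1, 3.4]
opening: 0.0551
time_s: 9.97
tool_pos: [0.5344, 0.1375, 0.0642]
eef_rot: [0.001, 0.724, 0.69, 0.001]
ft_force: [1.2, 0.9, -0.8]
opening: 0.0554
t 9.9667 p [0.5344 0.1375 0.0642] yaw_y -2.7362608454313215 z [ 0.0021  0.0002 -1.    ] F [ 1.2398  0.8524 -0.8362] op 0.05535778409604334 j [ 0.0147 -0.006  -0.3208  1.2539  0.0001  1.6332]
```

View pics/side8.png

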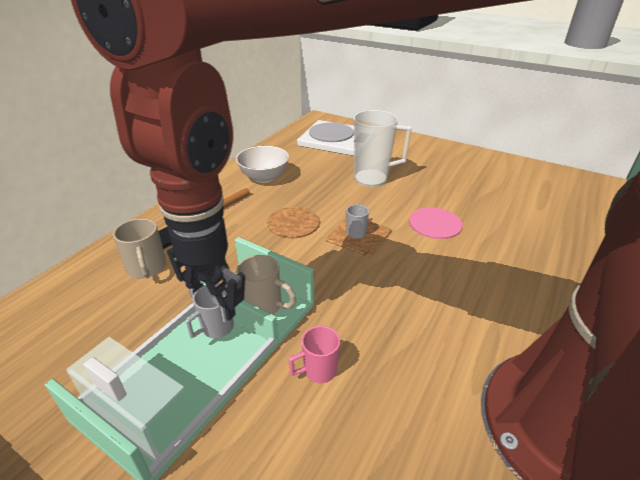

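View pics/wrist8.png

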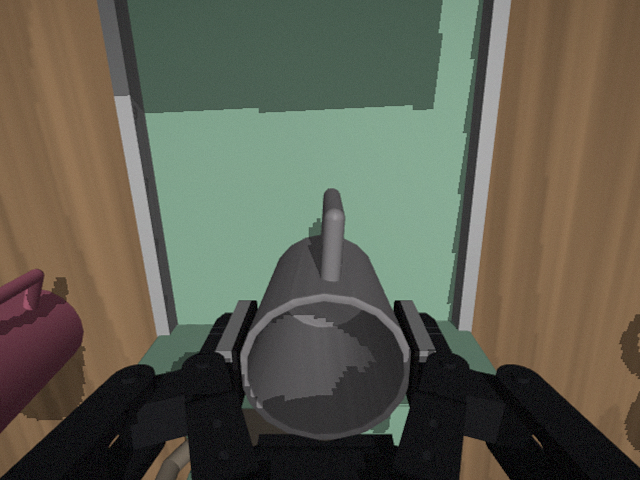

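The cup is held at an opening of 55 mm and is rising. I lift clear, then carry it over the mug toward the round mat.

```bash
python3 -m creep '0 0 -20 0 0 0; 0 0 -25 0 0 0; 0 0 -25 0 0 0; 0 0 -25 0 0 0; 0 0 -20 0 0 0'
python3 -m creep '-15 4 0 0 0 0; -27 8 0 0 0 0; -30 9 0 0 0 0; -30 9 0 0 0 0; -30 9 0 0 0 0'
python3 -m creep '-30 9 0 0 0 0; -30 9 0 0 0 0; -30 9 0 0 0 0; -30 9 0 0 0 0; -20 6 0 0 0 0'
python3 - <<'E'
from st import *
to([.6165,-.209,.18])
E
```

```text
time_s: 10.48
tool_pos: [0.5337, 0.1375, 0.179]
eef_rot: [0.0, 0.724, 0.69, 0.0]
ft_force: [-0.7, -0.7, -2.3]
opening: 0.0556
time_s: 10.9
tool_pos: [0.5662, 0.0025, 0.177]
eef_rot: [-0.0, 0.724, 0.69, -0.0]
ft_force: [-0.1, -0.4, -1.5]
opening: 0.0554
time_s: 11.32
tool_pos: [0.6016, -0.1409, 0.1767]
eef_rot: [-0.0, 0.724, 0.689, -0.0]
ft_force: [0.8, 1.5, -1.4]
opening: 0.0555
t 11.3167 p [ 0.6016 -0.1409  0.1767] yaw_y -2.8265136479951205 z [-0.0003 -0.0003 -1.    ] F [ 0.8366  1.5238 -1.4171] op 0.055497558871072265 j [-0.4412  0.1548  0.0529  1.4691 -0.0004  1.1789]
tool mm to [0.6165, -0.209, 0.18] [-67.2723  18.2346  -3.3137]
```

```bash
python3 -m creep '-28 8 0 0 0 0; -25 7 0 0 0 0; -12 3 0 0 0 0; 0 0 0 0 0 0'
python3 - <<'E'
from st import *
import pickle
to([.6165,-.209,.18]);rs={}
for c in("scene","side","wrist"):
    r=read_camera(c);rs[c]=r;cv2.imwrite(f"pics/{c}9.png",r["image"])
pickle.dump(rs,open("r9.pkl","wb"))
print(P(rs["wrist"],[.6165,-.209,.006]))
E
```

```text
time_s: 11.65
tool_pos: [0.6162, -0.2065, 0.1763]
eef_rot: [-0.0, 0.725, 0.689, -0.0]
ft_force: [0.2, 0.3, -2.4]
opening: 0.0553
t 11.65 p [ 0.6162 -0.2065  0.1763] yaw_y -2.8927805575240115 z [-0.0007  0.     -1.    ] F [ 0.2028  0.2576 -2.3516] op 0.055267918383792254 j [-0.5239  0.2542  0.1641  1.4813 -0.0004  1.0974]
tool mm to [0.6165, -0.209, 0.18] [-2.5271  0.4293 -3.6561]
[326.6719 218.5765]
```

View pics/scene9.png

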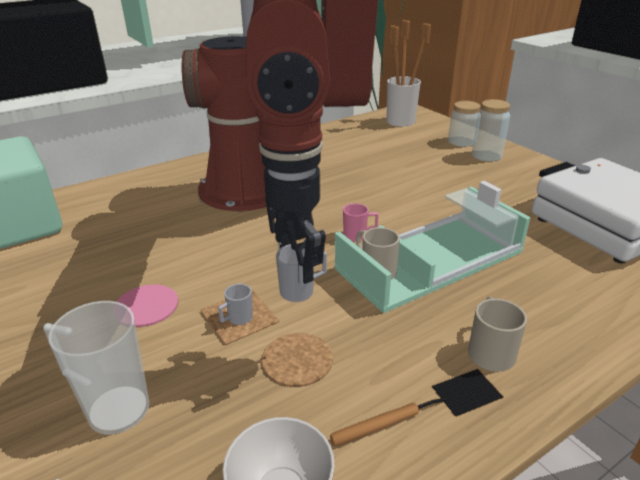

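View pics/side9.png

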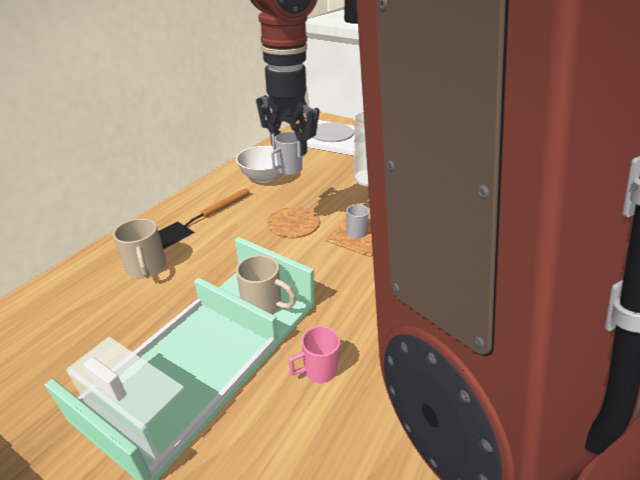

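View pics/wrist9.png

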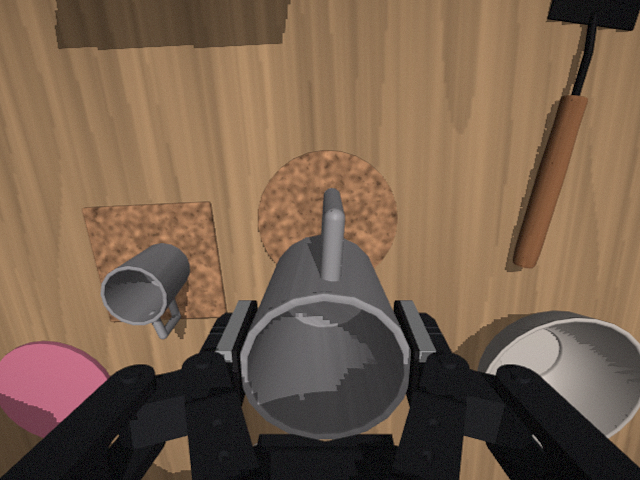

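The wrist view shows the round mat centred at about (327,216), against a prediction of (327,219). I check the clearance to the bowl and the small cup before lowering.

```bash
python3 - <<'E'
from st import *
import pickle
rs=pickle.load(open("r9.pkl","rb"));w=rs["wrist"]
for n,p,z in(("bowl edge",(480,370),.06),("bowl top",(530,318),.06),("small cup rim r",(167,295),.06),("mat l",(258,217),.006),("mat r",(397,217),.006),("mat top",(328,150),.006)): print(n,plane(w,p,z))
E
python3 -m creep '0 0 30 0 0 0; 0 0 30 0 0 0; 0 0 25 0 0 0; 0 0 15 0 0 0; 0 0 0 0 0 0'
python3 - <<'E'
from st import *
to([.6165,-.207,.039])
for c in("side","wrist"):
    r=read_camera(c);cv2.imwrite(f"pics/{c}10.png",r["image"])
E
```

```text
bowl edge [ 0.7354 -0.3267  0.06  ]
bowl top [ 0.7699 -0.2806  0.06  ]
small cup rim r [ 0.4939 -0.2484  0.06  ]
mat l [ 0.5582 -0.2049  0.006 ]
mat r [ 0.6763 -0.2103  0.006 ]
mat top [ 0.6201 -0.1519  0.006 ]
time_s: 12.22
tool_pos: [0.614, -0.201, 0.073]
eef_rot: [-0.003, 0.723, 0.691, -0.001]
ft_force: [-0.7, 0.5, -2.4]
opening: 0.0552
t 12.2167 p [ 0.614 -0.201  0.073] yaw_y -2.649423260957717 z [-0.0055  0.0035 -1.    ] F [-0.6658  0.47   -2.4387] op 0.05521104130220215 j [-0.5186  0.2812  0.0072  1.3033  0.0003  1.0985]
tool mm to [0.6165, -0.207, 0.039] [-5.9402  2.9991 33.969 ]
```

View pics/side10.png

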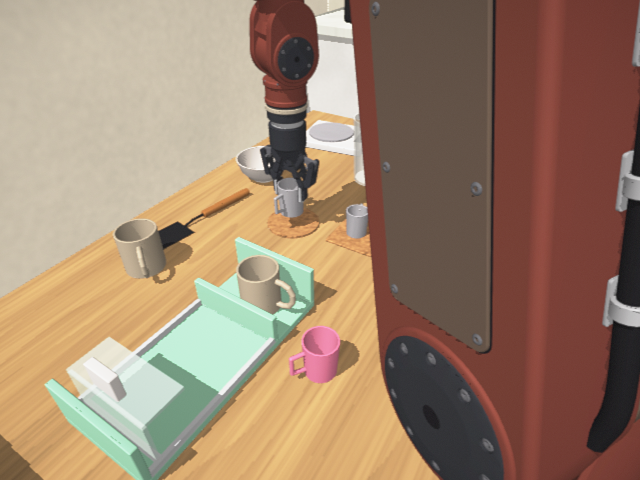

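View pics/wrist10.png

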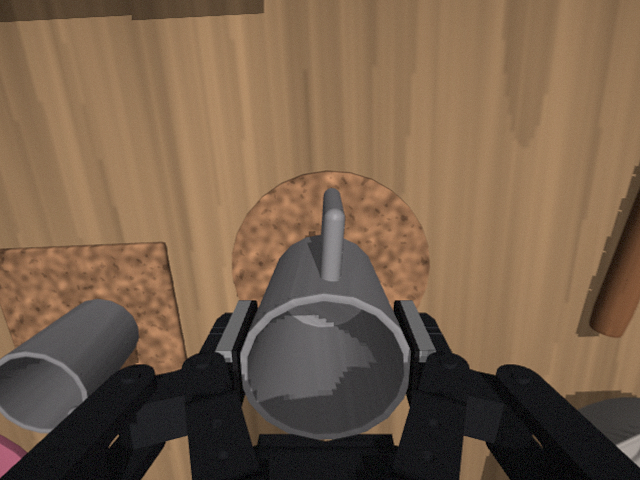

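The cup is over the round mat (side (290,200)) with clearance all round. The refined mat centre is (0.617, −0.210). I lower it slowly.

```bash
python3 -m creep '-8 3 10 0 0 0; 0 0 10 0 0 0; 0 0 7 0 0 0; 0 0 0 0 0 0; 0 0 0 0 0 0'
python3 - <<'E'
from st import *
to([.617,-.210,.039])
E
```

```text
time_s: 12.73
tool_pos: [0.6185, -0.2118, 0.0496]
eef_rot: [-0.001, 0.724, 0.69, -0.0]
ft_force: [-0.5, 1.0, -1.8]
opening: 0.0555
t 12.7333 p [ 0.6185 -0.2118  0.0496] yaw_y -2.74806711729065 z [-0.0011  0.0008 -1.    ] F [-0.5352  0.9809 -1.7856] op 0.055526777274246014 j [-0.5296  0.3119  0.0002  1.2604  0.0002  1.0892]
tool mm to [0.617, -0.21, 0.039] [ 1.7239 -1.5506 10.5978]
```

```bash
python3 -m creep '0 0 4 0 0 0; 0 0 3 0 0 0; 0 0 2 0 0 0; 0 0 0 0 0 0'
python3 -m creep '0 0 2 0 0 0; 0 0 0 0 0 0'
```

```text
time_s: 13.07
tool_pos: [0.6187, -0.2118, 0.0408]
eef_rot: [-0.0, 0.724, 0.69, -0.0]
ft_force: [-0.3, 0.5, -2.3]
opening: 0.0552
time_s: 13.23
tool_pos: [0.6189, -0.212, 0.0391]
eef_rot: [-0.0, 0.724, 0.69, 0.0]
ft_force: [0.1, -0.3, -2.1]
opening: 0.0554
```

```bash
python3 -m creep '0 0 1 0 0 0; 0 0 0 0 0 0'
python3 -m creep '0 0 1 0 0 0; 0 0 0 0 0 0'
```

```text
time_s: 13.4
tool_pos: [0.619, -0.2122, 0.039]
eef_rot: [0.0, 0.724, 0.69, -0.0]
ft_force: [-2.0, -0.2, 3.8]
opening: 0.0555
time_s: 13.57
tool_pos: [0.619, -0.2123, 0.0389]
eef_rot: [0.0, 0.724, 0.69, -0.0]
ft_force: [-6.1, 2.1, 10.4]
opening: 0.0551
```

The cup touched down (Fz went from −2 to +10 N). I relax slightly, then release with a modest opening.

```bash
python3 -m creep '0 0 -1 0 0 0; 0 0 0 0 0 0; 0 0 0 0 0 0' 75
python3 -m creep '0 0 0 0 0 0; 0 0 0 0 0 0; 0 0 0 0 0 0'
python3 - <<'E'
from st import *
to([.617,-.210,.15])
for c in("scene","wrist"):
    r=read_camera(c);cv2.imwrite(f"pics/{c}11.png",r["image"])
E
```

```text
time_s: 13.82
tool_pos: [0.6192, -0.2121, 0.0384]
eef_rot: [0.0, 0.724, 0.69, 0.0]
ft_force: [0.6, 0.2, -0.5]
opening: 0.0751
time_s: 14.07
tool_pos: [0.6189, -0.212, 0.0381]
eef_rot: [-0.0, 0.724, 0.69, 0.0]
ft_force: [-0.0, 0.6, -0.1]
opening: 0.0751
t 14.0667 p [ 0.6189 -0.212   0.0381] yaw_y -2.740734674916181 z [-0.0001  0.0002 -1.    ] F [-0.0228  0.5553 -0.0813] op 0.07513725227591224 j [-0.5295  0.3199 -0.0117  1.2394  0.0001  1.0891]
tool mm to [0.617, -0.21, 0.15] [   1.9435   -1.9995 -111.8888]
```

View pics/wrist11.png

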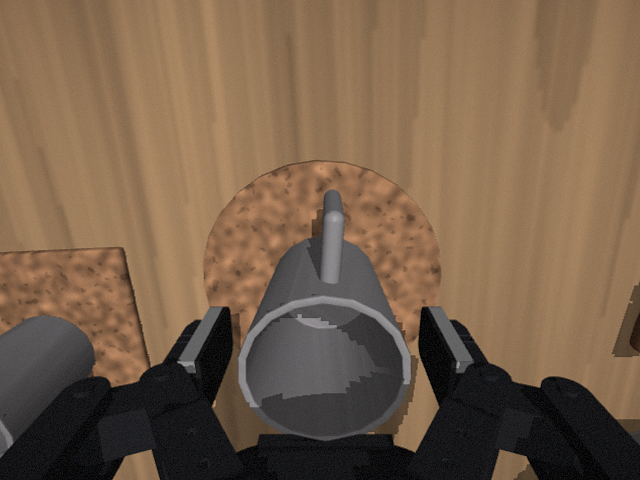

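The cup is free of both pads: its rim spans 240–411 and the pads are at 232 and 420. I raise straight up.

```bash
python3 -m creep '0 0 -5 0 0 0; 0 0 -12 0 0 0; 0 0 -22 0 0 0; 0 0 -28 0 0 0; 0 0 -30 0 0 0' 83
python3 -m creep '0 0 -30 0 0 0; 0 0 -30 0 0 0; 30 0 0 0 0 0; 30 0 0 0 0 0; 0 0 0 0 0 0'
python3 - <<'E'
from st import *
st();rs={}
for c in("scene","side","wrist"):
    r=read_camera(c);rs[c]=r;cv2.imwrite(f"pics/{c}12.png",r["image"])
import pickle;pickle.dump(rs,open("r12.pkl","wb"))
cv2.imwrite("pics/c12.png",np.hstack([cv2.resize(rs["scene"]["image"][300:400,250:350],(400,400),interpolation=2),cv2.resize(rs["side"]["image"][160:260,240:340],(400,400),interpolation=2)]))
E
```

```text
time_s: 14.58
tool_pos: [0.6185, -0.2118, 0.1367]
eef_rot: [-0.0, 0.724, 0.69, -0.0]
ft_force: [-0.2, -0.8, -0.2]
opening: 0.083
time_s: 15.0
tool_pos: [0.6225, -0.1481, 0.1978]
eef_rot: [0.001, 0.723, 0.691, 0.001]
ft_force: [0.2, -0.7, -1.2]
opening: 0.0829
t 15.0 p [ 0.6225 -0.1481  0.1978] yaw_y -2.5635821652099224 z [ 0.0024  0.0006 -1.    ] F [ 0.2122 -0.6676 -1.1547] op 0.08290420888530704 j [-0.4382  0.2196  0.1635  1.5127  0.0016  1.1773]
```

View pics/c12.png

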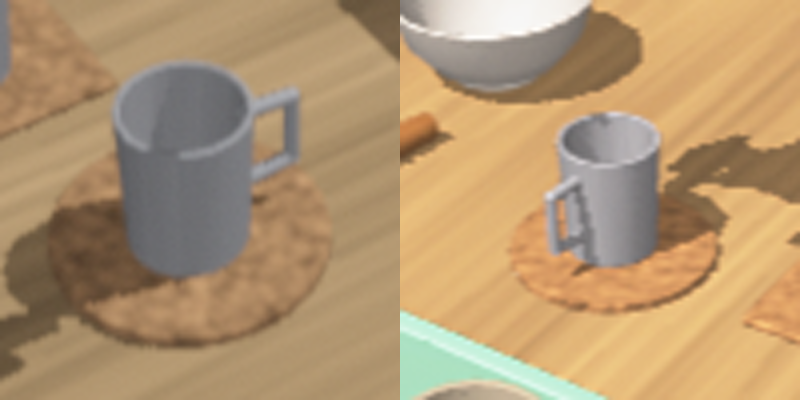

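View pics/wrist12.png

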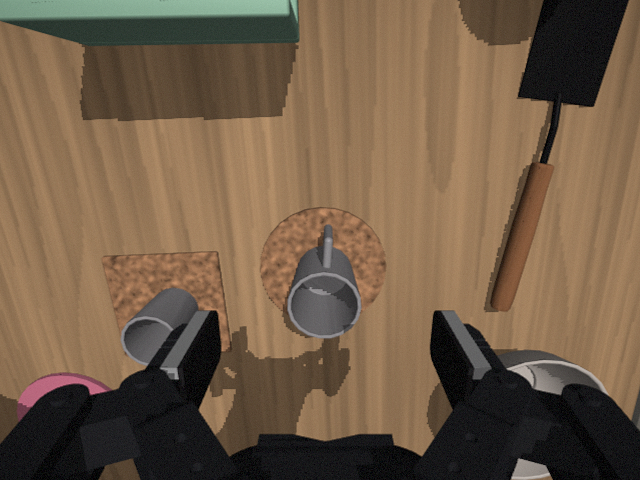

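View pics/side12.png

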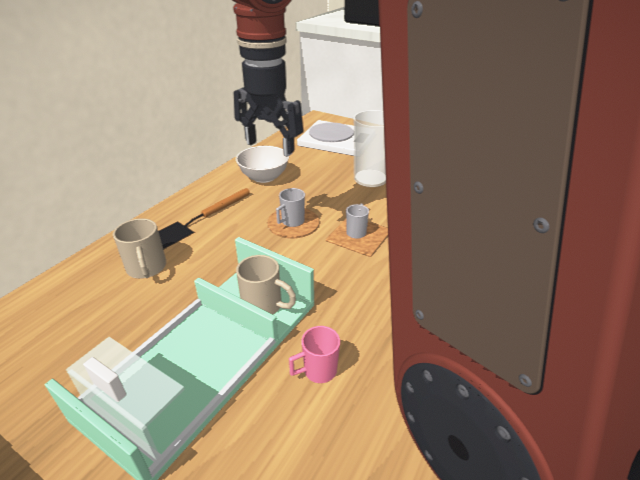

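```bash
python3 - <<'E'
from st import *
import pickle
rs=pickle.load(open("r12.pkl","rb"))
w,s,d=rs["wrist"],rs["scene"],rs["side"]
print("wrist cup",plane(w,(324,304),.076),"mat l/r/top",plane(w,(261,265),.006),plane(w,(386,265),.006),plane(w,(323,207),.006))
print("scene cup",plane(s,(250+183/4,300+109/4),.076),"mat",plane(s,(297.2,358.9),.006))
print("side cup",plane(d,(240+209/4,160+139/4),.076),"mat",plane(d,(293.4,222.1),.006))
E
python3 -m creep '0 0 0 0 0 0; 0 0 0 0 0 0; 0 0 0 0 0 0'
```

```text
wrist cup [ 0.6184 -0.2114  0.076 ] mat l/r/top [ 0.5589 -0.2051  0.006 ] [ 0.6768 -0.2103  0.006 ] [ 0.62   -0.1515  0.006 ]
scene cup [ 0.6203 -0.2139  0.076 ] mat [ 0.6211 -0.2144  0.006 ]
side cup [ 0.615  -0.2082  0.076 ] mat [ 0.6121 -0.2039  0.006 ]
time_s: 15.4
tool_pos: [0.6216, -0.1529, 0.1952]
eef_rot: [-0.0, 0.724, 0.69, -0.0]
ft_force: [0.2, -0.1, -1.4]
opening: 0.0831
```

All three cameras put the cup within about 5 mm of the mat centre, upright, with the door still open and the gripper clear. I hand in.

```bash
python3 -c "
from cell import *
print(close_job())"
```

```text
the job is handed in; nothing more can be done
None
```

The job is handed in at about 15.4 s; no verdict was reported. I gripped the white block and slid the door to its stop. I then lifted the steel cup out by its sides, set it upright on the round cork mat, released it and backed away.

- **Door:** the TCP travelled about 130 mm, then stalled at about 20 N. The last side view shows the door still at that end of the shelf. I did not measure the joint value itself.
- **Cup position:** the last pictures put its axis about 1 mm (scene), 2–4 mm (wrist) and 5 mm (side) from the mat centre. It stands upright, and the fingers are well clear.
- **Disagreement:** the scene and side cameras differed by up to about 14 mm in absolute position. I averaged them and checked against the wrist camera, which lay between the two. The offset of the cup from the mat within any one camera stayed small.

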